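# Put the gold scale's check weights back on their own stands

### The job

The four brass check weights of the gold scale have all been put back on the wrong stands: move them round so that each stands upright in the middle of its own stand, the round weights on the round stands and the square weights on the square ones, large on large and small on small. No stand takes two weights, so use the empty cork mat as the free spot on the way; set every weight down gently without tipping it over, and do not knock the little glass sample bottle out of its place.

Things in the scene. Friction and masses are not known exactly. Their poses are not given: they have to be found in the camera images.
- weight_round_large: Loose knobbed brass weight, large round body 50 mm in diameter, body 34 mm high, about 620 g. On top, on the axis, a 12 mm thick neck 14 mm high carries a round knob 20 mm in diameter and 18 mm high: knob from 48 to 66 mm above the underside, its middle 57 mm above. Origin at the centre of the underside, z up. Starts upright on a wrong stand.
- weight_round_small: Loose knobbed brass weight, small round body 32 mm in diameter, body 26 mm high, about 230 g. On top, on the axis, a 12 mm thick neck 14 mm high carries a round knob 20 mm in diameter and 18 mm high: knob from 40 to 58 mm above the underside, its middle 49 mm above. Origin at the centre of the underside, z up. Starts upright on a wrong stand.
- weight_square_large: Loose knobbed brass weight, large square body 48 x 48 mm, body 34 mm high, about 700 g. On top, on the axis, a 12 mm thick neck 14 mm high carries a round knob 20 mm in diameter and 18 mm high: knob from 48 to 66 mm above the underside, its middle 57 mm above. Origin at the centre of the underside, z up. Starts upright on a wrong stand.
- weight_square_small: Loose knobbed brass weight, small square body 30 x 30 mm, body 26 mm high, about 250 g. On top, on the axis, a 12 mm thick neck 14 mm high carries a round knob 20 mm in diameter and 18 mm high: knob from 40 to 58 mm above the underside, its middle 49 mm above. Origin at the centre of the underside, z up. Starts upright on a wrong stand.
- stand_round_large: Fixed flat dark-wood stand, large round disc 104 mm in diameter, 12 mm high. Origin at the centre of its underside, z up, so its top is 12 mm above the origin. Own place of the large round weight.
- stand_round_small: Fixed flat dark-wood stand, small round disc 76 mm in diameter, 12 mm high. Origin at the centre of its underside, z up, so its top is 12 mm above the origin. Own place of the small round weight.
- stand_square_large: Fixed flat dark-wood stand, large square 100 x 100 mm, 12 mm high. Origin at the centre of its underside, z up, so its top is 12 mm above the origin. Own place of the large square weight.
- stand_square_small: Fixed flat dark-wood stand, small square 72 x 72 mm, 12 mm high. Origin at the centre of its underside, z up, so its top is 12 mm above the origin. Own place of the small square weight.
- parking_mat: Fixed oblong cork mat 110 x 80 mm, 4 mm thick, empty at the start: the free spot. Origin at the centre of its underside, z up, top 4 mm above the origin.
- sample_bottle: Loose amber glass sample bottle with black cap, 26 mm in diameter, 55 mm high, standing upright among the stands; not part of the job. Origin at the centre of its underside, z up.
Mind the look-alikes: they are no part of the job. Leave any purple look-alike of the stand_round_small alone.

How it is judged:
By the outcome, as a careful person would: the job done as asked, in the order asked, and still so for the second after the job is handed in, with the robot touching nothing.
It also fails if it takes over 144 s, if anything falls off the work surface, if the arm or the gripper's body presses on something with over 40 N, if the wrist force passes 120 N, or if a joint passes its speed limit or range.

### The arm

A 6-joint arm with a two-finger parallel gripper is mounted at the origin on the work surface. World frame = base frame: x ahead of the robot, y to its left, z up, the work surface at z = 0. Lengths are in mm, angles in rad, forces in N, time in s.
With the tool pointing down it reaches from about 400 to 825 mm from the base axis. Payload 7 kg.
Tool frame: the origin (TCP) lies at the very end of the fingers, on their centre line; the grasp point (between the pads) lies 19 mm behind it; z points along the fingers, y is the line along which they close (so a half turn about z gives the same grasp; the last joint's range is limited). The gripper opens to 88 mm and grips with 3 to 60 N. Pads are 19 mm wide; open, the fingers measure 130 mm over their backs; the gripper's body (78 mm by 193 mm) begins 47 mm behind the grasp point.
Start: joints at [-0.997, 0.359, 0.012, 0, -1.224, -0.288], TCP at [190.273, -647.604, 226.561] pointing down, gripper open.
Joint ranges: [-3.07, 3.07], [-1.43, 2.12], [-1.02, 1.25], [-3.03, 1.67], [-3.05, -0], [-3.03, 3.03]. Speed limits (rad/s): [2.39, 2.39, 3.01, 3.14, 3.14, 3.14].

### API

Orientations are given as a unit quaternion [x, y, z, w].
In Python, from plant import bot gives the robot as it stands. Calls block until the motion is done:
- bot.move_ptp(position, orientation): joint-space move of the TCP to a pose.
- bot.line_to(position, velocity=150, ori=None): straight line of the TCP; ori=None keeps the orientation; velocity is the mean speed in mm/s.
- bot.move_joints(angles): joint-space move.
- bot.move_gripper(opening, force=None): finger opening in mm; force is the grip in N (None keeps the last); returns when the fingers have stopped.
- bot.pause(seconds).
- bot.solve_ik(position, orientation): joint angles nearest the present ones, or None.
- bot.read_state(): the state.
- bot.camera(name): name is "scene" or "top" or "wrist"; returns the picture (400x640x3 uint8, red, green, blue); there is no depth.
- bot.get_calibration(name): a dict with "fx", "fy", "cx", "cy" (pixels), "distortion" ([k1, k2, p1, p2, k3] as OpenCV has them; the pictures are not rectified), "view" (4x4, takes a point from world to camera coordinates); the wrist camera has in their place "T_tool_cam" (4x4, takes a point from camera to tool coordinates, whose origin is the TCP and whose axes are the flange's). Camera axes: x right, y up, looking along -z (the intrinsics and any distortion apply to the point x, -y, -z); pixel columns grow to the right and rows downward; lengths in mm; the calibration is good to about 2 mm. A picture is of the moment at which its call begins: read the wrist's pose just before it. get_calibration takes no time and is no camera call.
A pose or a line that the arm cannot do raises bot.Unreachable and nothing moves.
- bot.close_job(): hands the job in; it is judged then, once.
The state is a dict: "t": time; "joint_pos": joint angles; "qvel": joint speeds; "tau": joint torques, N m; "tcp_pos": TCP position; "eef_rot": TCP orientation; "contact_force": force on the tool from outside, world axes, zero at the start; "moment": the same for the moment, N m; "width": finger opening in mm; "finger_force": force on a finger pad.
Only numpy, scipy, OpenCV 4.12 (cv2) and the standard library are available. Lean on these libraries where they do the work, as an engineer would, in place of code of your own. Each camera call takes 0.05 s, during which the arm holds its last target. There are 200 camera calls.

## Working session

There is one attempt and no reset: what is moved stays moved. The work goes in short steps, each a Python script; the robot and the scene stay as the last script left them, time stands still between calls to the robot, and variables do not carry over. Pictures are saved under pics/ and viewed, at most 14 in all, crops included, and the job is handed in when it is done.

```bash
ls; mkdir -p pics; python3 - <<'E'
from plant import bot
import cv2
for n in ("top","scene"):
    im=bot.camera(n); cv2.imwrite(f"pics/{n}0.png",im[:,:,::-1]); 
    c=bot.get_calibration(n); print(n,c)
print(bot.get_calibration("wrist")); print(bot.read_state())
E
```

```text
pics
top {'fx': 365.86167065940225, 'fy': 365.86167065940225, 'cx': 322.3126348144947, 'cy': 198.0442497098121, 'distortion': array([-0.06542318,  0.        ,  0.        ,  0.        ,  0.        ]), 'view': array([[ 1.90988509e-02, -9.99778448e-01, -8.84812671e-03,
        -7.91331531e+01],
       [ 9.87303888e-01,  1.74632973e-02,  1.57879912e-01,
        -4.61755413e+02],
       [-1.57690416e-01, -1.17511148e-02,  9.87418677e-01,
        -7.46518140e+02],
       [ 0.00000000e+00,  0.00000000e+00,  0.00000000e+00,
         1.00000000e+00]])}
scene {'fx': 365.50853941421974, 'fy': 365.50853941421974, 'cx': 318.92795335304265, 'cy': 196.86249824577894, 'distortion': array([-0.01186329,  0.        ,  0.        ,  0.        ,  0.        ]), 'view': array([[ 6.89365796e-01,  7.24412782e-01, -9.60051463e-04,
        -2.60366750e+02],
       [-4.92000950e-01,  4.69169922e-01,  7.33358473e-01,
         2.41409203e+02],
       [ 5.31704678e-01, -5.05079901e-01,  6.79841473e-01,
        -1.05919752e+03],
       [ 0.00000000e+00,  0.00000000e+00,  0.00000000e+00,
         1.00000000e+00]])}
{
[... 539 characters left out ...]
00]])}
{'t': 0.1, 'joint_pos': array([-9.96911717e-01,  3.59306988e-01,  1.11411941e-02, -3.42199329e-04,
       -1.22409718e+00, -2.88088339e-01]), 'qvel': array([ 0.00216496, -0.00288124,  0.00253128,  0.00265611,  0.00065577,
        0.0023418 ]), 'tau': array([-1.07652035e-03, -5.84163308e+01,  2.93749684e+01,  7.01543346e+00,
        1.01821718e-02, -6.62909974e-05]), 'tcp_pos': array([ 190.14577443, -647.19736668,  225.71162075]), 'eef_rot': array([-1.42354601e-01,  9.89815439e-01,  7.33474672e-04, -1.60194374e-04]), 'contact_force': array([ 0.19445208,  0.06370323, -0.97620371]), 'moment': array([-0.0203639 , -0.00437396,  0.01825111]), 'finger_force': 0.0, 'width': 87.54033399562545}
```

View pics/top0.png

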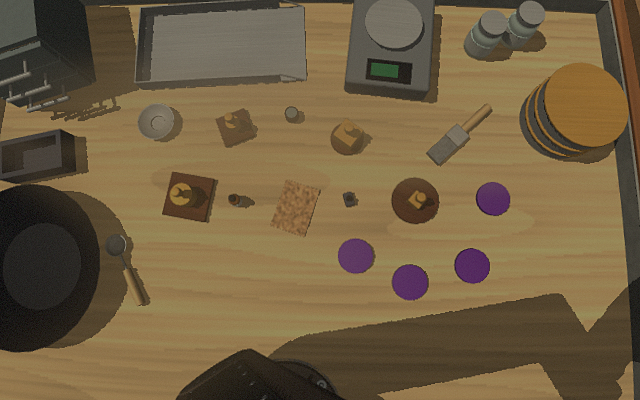

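View pics/scene0.png

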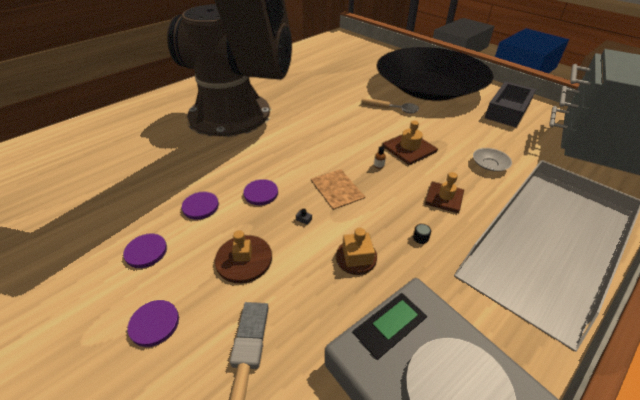

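The top view shows five candidate flat areas:

| Place | Top-view pixel | Currently holds |
|---|---|---|
| Large square stand | (190,197) | round weight |
| Small square stand | (235,127) | small weight |
| Small round stand | (348,137) | large square weight |
| Large round stand | (415,200) | small square weight |
| Cork mat | (296,208) | empty |

The bottle is at (235,200). The purple discs at (356,256), (410,282), (472,265) and (493,198) are decoys, because the real stands are dark wood. I'll move over each place for a wrist view.

```bash
cat > h.py <<'E'
import numpy as np, cv2
from scipy.spatial.transform import Rotation as R
from plant import bot
def quat(yaw):  # tool down, tool x at angle yaw in world
    c,s=np.cos(yaw),np.sin(yaw)
    return R.from_matrix(np.array([[c,s,0],[s,-c,0],[0,0,-1]])).as_quat()
def cam(name):
    """picture and camera-to-world transform"""
    c=bot.get_calibration(name)
    if name=="wrist":
        s=bot.read_state(); T=np.eye(4); T[:3,:3]=R.from_quat(s["eef_rot"]).as_matrix(); T[:3,3]=s["tcp_pos"]
        T=T@c["T_tool_cam"]
    else: T=np.linalg.inv(c["view"])
    return bot.camera(name)[:,:,::-1].copy(),T,c
def ray(px,T,c,z):
    K=np.array([[c["fx"],0,c["cx"]],[0,c["fy"],c["cy"]],[0,0,1]])
    p=cv2.undistortPoints(np.float64(px).reshape(-1,1,2),K,c["distortion"]).reshape(-1,2)
    d=np.c_[p[:,0],-p[:,1],-np.ones(len(p))]@T[:3,:3].T
    o=T[:3,3]
    return (o+d*((z-o[2])/d[:,2])[:,None])[:,:2]
E
python3 - <<'E'
from h import *
im,T,c=cam("top")
P={"sqL":(190,197),"sqS":(235,127),"rS":(348,137),"rL":(415,200),"mat":(296,208)}
for k,p in P.items(): print(k,ray([p],T,c,12).round(), )
print("bottle",ray([(235,200)],T,c,30))
tiles=[cv2.resize(im[y-40:y+40,x-40:x+40],(300,300),interpolation=2) for x,y in list(P.values())[:4]]
cv2.imwrite("pics/crop1.png",np.vstack([np.hstack(tiles[:2]),np.hstack(tiles[2:])])[:600])
W={}
for k in ("rL","rS","mat","sqS","sqL"):
    x,y=ray([P[k]],T,c,12)[0]
    yaw=np.arctan2(y,x)+np.pi
    for yy in (np.arctan2(y,x),):
        # camera sits at +x tool, looking back? stand off so that stand is central
        try:
            bot.move_ptp([x-25*np.cos(yy),y-25*np.sin(yy),230],quat(yy)); break
        except bot.Unreachable: print("unreach",k)
    bot.pause(.3)
    w,Tw,_=cam("wrist"); cv2.imwrite(f"pics/w_{k}.png",w); np.save(f"pics/w_{k}.npy",Tw)
    print(k, bot.read_state()["t"], bot.read_state()["joint_pos"].round(2))
ims=[cv2.resize(cv2.imread(f"pics/w_{k}.png"),(400,250),interpolation=3) for k in("rL","rS","sqS","sqL")]
cv2.imwrite("pics/wall.png",np.vstack([np.hstack(ims[:2]),np.hstack(ims[2:])]))
E
```

```text
sqL [[464. 225.]]
sqS [[629. 133.]]
rS [[ 608. -126.]]
rL [[ 466. -275.]]
mat [[444. -13.]]
bottle [[456.50226299 118.65623963]]
rL 2.1917 [-0.15  0.09 -0.33 -0.   -1.15  1.19]
rS 3.35 [ 0.12  0.23 -0.16  0.   -1.18  1.24]
mat 4.5083 [ 0.45 -0.08 -0.51  0.   -1.15  1.1 ]
sqS 5.7833 [ 0.52  0.26 -0.12  0.   -1.19  1.26]
sqL 6.9 [ 0.85  0.05 -0.38  0.   -1.14  1.17]
```

View pics/wall.png

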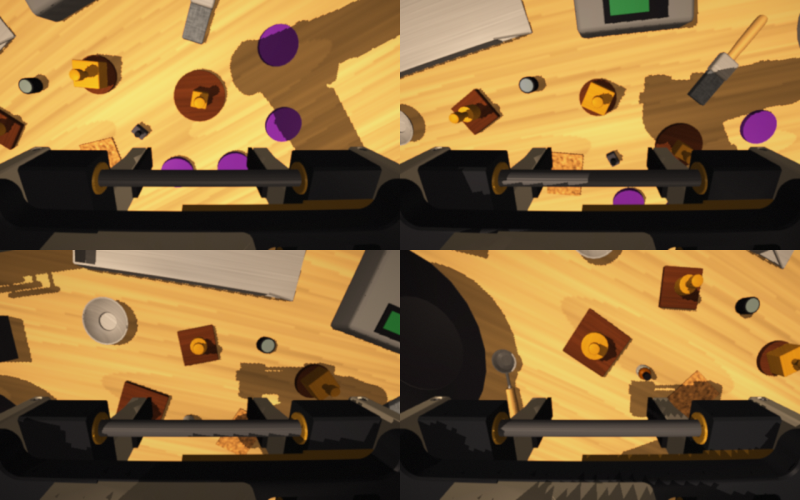

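View pics/crop1.png

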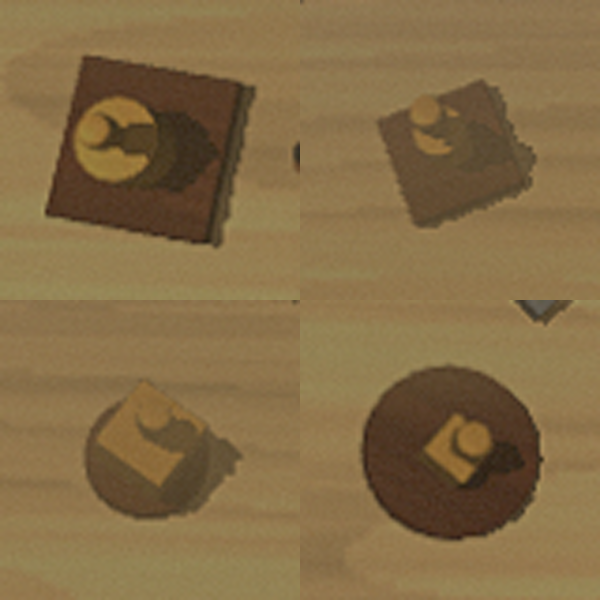

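The crops settle what stands where:
- **Large square stand:** large round weight.
- **Small square stand:** small round weight.
- **Small round stand:** large square weight.
- **Large round stand:** small square weight.

This is a four-cycle. Next I'll segment the stands and knobs.

```bash
python3 - <<'E'
from h import *
pts={"rL":[(285,150),(320,125),(322,162),(250,240)],"rS":[(320,155),(312,178),(318,148),(410,240)],"sqS":[(300,135),(318,154),(345,150)],"sqL":[(280,150),(312,148),(330,135),(345,160)]}
for k in pts:
    im=cv2.imread(f"pics/w_{k}.png"); h=cv2.cvtColor(im,cv2.COLOR_BGR2HSV)
    print(k,[h[y,x].tolist() for x,y in pts[k]],"floor",h[60:110:25,250].tolist())
ts=[cv2.resize(cv2.imread(f"pics/w_{k}.png")[100:200,255:388],(400,300),interpolation=0) for k in pts]
cv2.imwrite("pics/z.png",np.vstack([np.hstack(ts[:2]),np.hstack(ts[2:])]))
E
```

```text
rL [[9, 209, 128], [9, 202, 121], [20, 227, 242], [19, 156, 239]] floor [[20, 154, 242], [22, 143, 246]]
rS [[16, 225, 121], [17, 225, 228], [19, 226, 241], [17, 89, 72]] floor [[19, 158, 237], [18, 160, 232]]
sqS [[10, 208, 115], [18, 228, 229], [12, 191, 87]] floor [[18, 162, 230], [17, 164, 227]]
sqL [[9, 212, 113], [17, 229, 156], [9, 213, 110], [9, 208, 92]] floor [[20, 152, 237], [20, 154, 239]]
```

View pics/z.png

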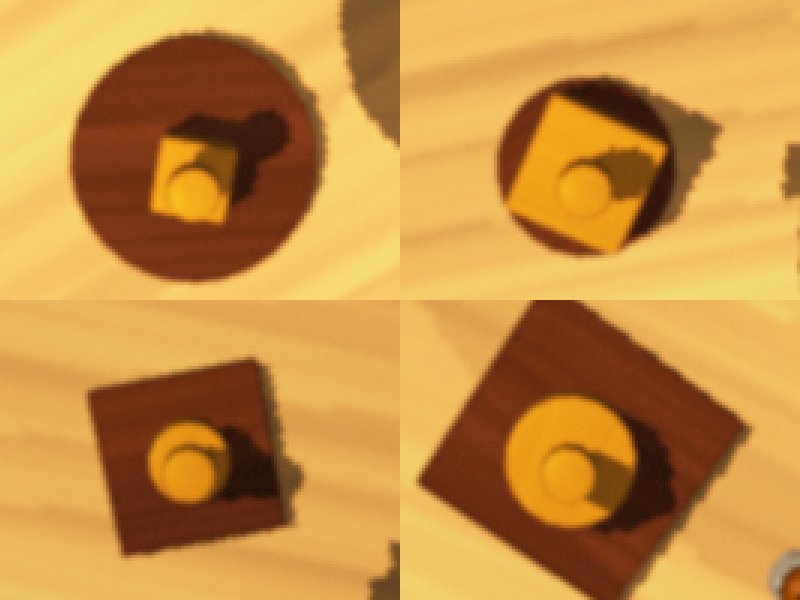

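```bash
cat > meas.py <<'E'
from h import *
c=bot.get_calibration("wrist")
K={"rL":((319.8,164.7),70),"rS":((316.2,162.3),78),"sqS":((318.2,158.3),70),"sqL":((311.2,157.3),78)}
def big(m,at):
    cs,_=cv2.findContours(m.astype(np.uint8),cv2.RETR_EXTERNAL,cv2.CHAIN_APPROX_NONE)
    return max(cs,key=lambda q:cv2.contourArea(q) if cv2.pointPolygonTest(cv2.convexHull(q),at,True)>-5 else 0).reshape(-1,2)
def fit(xy,rnd):
    xy=np.float32(xy)
    if rnd: p,r=cv2.minEnclosingCircle(xy); return np.round([*p,2*r],1)
    (x,y),(a,b),t=cv2.minAreaRect(xy); return np.round([x,y,a,b,t],1)
E
python3 - <<'E'
from meas import *
for k,(px,z) in K.items():
    im=cv2.imread(f"pics/w_{k}.png"); T=np.load(f"pics/w_{k}.npy"); h=cv2.cvtColor(im,cv2.COLOR_BGR2HSV)
    H,S,V=cv2.split(h)
    sat=S>182; brass=(S>212)&(H>=15)&(V>100)
    brown=sat&(H<14)
    print(k,"stand(all)",fit(ray(big(sat,px),T,c,12),k[0]=="r"),"brown",fit(ray(big(brown,px),T,c,12),k[0]=="r"),
      "knob",ray([px],T,c,z).round(1)[0],"brass",fit(ray(big(brass,px),T,c,z-32),k in("sqS","sqL")))
k="mat"; im=cv2.imread("pics/w_mat.png"); cv2.imwrite("pics/m.png",im[100:250,200:440])
E
```

```text
rL stand(all) [ 465.6 -275.7  102.3] brown [ 465.6 -275.9  102. ] knob [ 462.6 -275.1] brass [ 463.2 -274.1   30.8   31.9   49.3]
rS stand(all) [ 605.5 -123.6   74.9] brown [457.8 -41.4   2.8] knob [ 609.1 -124.5] brass [ 608.2 -123.9   48.4   48.6   53.7]
sqS stand(all) [628.9 135.4  70.9  71.7  22.5] brown [628.9 135.2  70.3  70.8  22.8] knob [631.6 134.1] brass [631.9 135.5  32.2]
sqL stand(all) [465.5 231.7  99.1  98.2  81.1] brown [465.6 231.6  98.8  97.7  81. ] knob [466.3 234.2] brass [465.7 234.7  50.8]
```

View pics/w_mat.png

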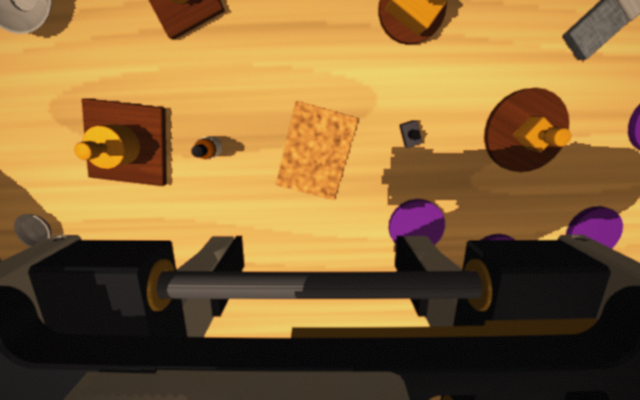

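```bash
cat > act.py <<'E'
from h import *
UP=170
def rad(p): return np.arctan2(p[1],p[0])
def pick(p,top,large,dyaw=0):
    yaw=rad(p)+dyaw; z=top+(57 if large else 49)-19
    bot.move_gripper(46)
    bot.move_ptp([*p,UP],quat(yaw))
    bot.line_to([*p,z+35],120); bot.line_to([*p,z],50)
    bot.move_gripper(10,35); bot.pause(.2)
    s=bot.read_state(); print("grip",s["width"],s["finger_force"],s["tcp_pos"].round(1),s["contact_force"].round(1))
    bot.line_to([*p,z+15],40); bot.line_to([*p,UP+20],120)
    s=bot.read_state(); print("lifted",s["width"],s["contact_force"].round(1)); return yaw
def place(p,top,large,yaw):
    z=top+(57 if large else 49)-19
    bot.move_ptp([*p,UP+20],quat(yaw)); bot.line_to([*p,z+12],100); bot.line_to([*p,z+3],25); bot.pause(.2)
    f0=bot.read_state()["contact_force"][2]
    for d in np.arange(2.5,-2.6,-.5):
        bot.line_to([*p,z+d],15); bot.pause(.05)
        s=bot.read_state(); f=s["contact_force"][2]
        if f-f0>2.5: break
    print("down",d,f-f0,s["tcp_pos"].round(1))
    bot.move_gripper(22.5); bot.pause(.15); bot.move_gripper(46)
    bot.line_to([*p,z+40],80); bot.line_to([*p,UP],150); print("t",bot.read_state()["t"])
E
python3 - <<'E'
from act import *
c=bot.get_calibration("wrist")
m=ray([(297,101),(358,117),(335,198),(278,185)],np.load("pics/w_mat.npy"),c,4); print(m.round(1)); mat=m.mean(0); print(mat)
p=np.array([466.,234.4]); yaw=pick(p,12,True)
place(mat,4,True,rad(mat))
im,T,_=cam("top"); cv2.imwrite("pics/top1.png",im[80:300,140:500])
E
```

```text
[[507.8  11.1]
 [486.8 -63. ]
 [383.7 -33.2]
 [403.7  41.2]]
[445.47657547 -10.9723358 ]
grip 18.832095840280715 35.00050127506256 [466.1 234.8  50.2] [-3.7  3.3  1.9]
lifted 19.12193844206998 [ 0.3 -0.9 -5.6]
down 0.0 3.2435810075217284 [445.6 -10.9  42.1]
t 19.8333
```

View pics/top1.png

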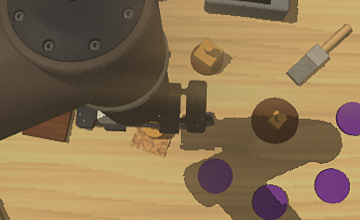

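```bash
python3 - <<'E'
from act import *
from meas import big,fit
def shot(n,x,y):
    yy=np.arctan2(y,x); bot.move_ptp([x-25*np.cos(yy),y-25*np.sin(yy),230],quat(yy)); bot.pause(.3)
    w,T,c=cam("wrist"); cv2.imwrite(f"pics/{n}.png",w); np.save(f"pics/{n}.npy",T); return w,T,c
d=np.deg2rad(27.3)
p=np.array([608.7,-124.2]); q=np.array([465.5,231.6])
yaw=pick(p,12,True,0)
place(q,12,True,yaw+d)
w,T,c=shot("x_sqL",*q)
h=cv2.cvtColor(w,cv2.COLOR_BGR2HSV); S=h[...,1]; H=h[...,0]
print(fit(ray(big(S>182,(315,155)),T,c,12),0), fit(ray(big((S>212)&(H>=15)&(h[...,2]>100),(315,155)),T,c,46),0))
w2,T,c=shot("x_rS",605,-124)
S=cv2.cvtColor(w2,cv2.COLOR_BGR2HSV)[...,1]
print(fit(ray(big(S>182,(315,155)),T,c,12),1))
f=lambda w:cv2.resize(w[80:230,220:420],(400,300)); cv2.imwrite("pics/v2.png",np.hstack([f(w),f(w2)]))
E
```

```text
grip 19.108358940874073 35.00052273273468 [ 609.  -123.8   50.2] [-0.6  5.5  3.3]
lifted 18.746457401822948 [ 0.4 -0.1 -8.3]
down 0.0 3.3152446452952784 [465.6 231.8  50.2]
t 32.925
[465.7 231.6  98.8  97.7  81.1] [464.9 231.4  49.   48.9  81. ]
[ 605.8 -123.5   74.4]
```

View pics/v2.png

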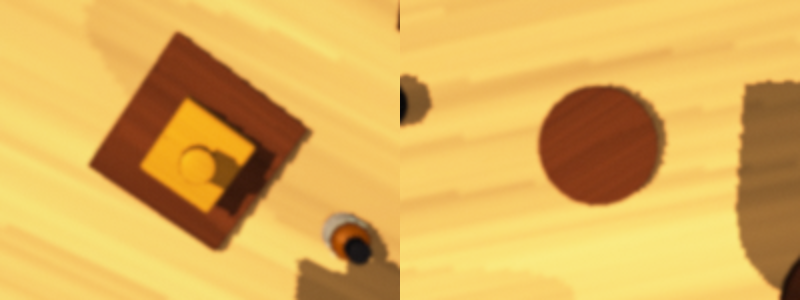

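The large square weight is centred and aligned on its stand, at left-panel pixel (197,165). The bottle still stands at (350,240). The small round stand is empty, and its centre is about (605.7, -123.5) mm. I'll do the remaining three moves now.

```bash
python3 - <<'E'
from act import *
from meas import big,fit
def shot(n,x,y):
    yy=np.arctan2(y,x); bot.move_ptp([x-25*np.cos(yy),y-25*np.sin(yy),230],quat(yy)); bot.pause(.3)
    w,T,c=cam("wrist"); h=cv2.cvtColor(w,cv2.COLOR_BGR2HSV); S=h[...,1]; H=h[...,0]
    at=(315,155); r=n[0]=="r"; print(n,fit(ray(big(S>182,at),T,c,12),r), fit(ray(big((S>212)&(H>=15)&(h[...,2]>100),at),T,c,46 if n[-1]=="L" else 38),r))
    return cv2.resize(w[80:230,220:420],(400,300))
A=np.array
p=A([631.7,134.8]); q=A([605.7,-123.5]); pick(p,12,False); place(q,12,False,rad(q))
p=A([462.9,-274.6]); q=A([628.9,135.3]); yaw=pick(p,12,False); place(q,12,False,yaw-np.deg2rad(26.7)+ (0))
a=shot("sqS",*q); 
p=A([445.5,-11.]); q=A([465.6,-275.7]); pick(p,4,True); place(q,12,True,rad(q))
b=shot("rL",*q); d=shot("rS",605.7,-123.5); e=shot("sqL",465.7,231.6)
cv2.imwrite("pics/v3.png",np.vstack([np.hstack([a,b]),np.hstack([d,e])])); print(bot.read_state()["t"])
E
```

```text
grip 19.018639129240107 35.00027775764465 [631.8 135.   42.2] [0.5 1.  1.4]
lifted 18.86288011765965 [ 0.2 -0.8 -1.6]
down -0.5 7.51868516658045 [ 606.1 -123.5   42.1]
t 48.7833
grip 19.026462839110714 35.000202655792236 [ 463.1 -274.6   42.1] [0.5 1.5 1.5]
lifted 18.810603363543425 [-0.3 -0.  -2.5]
down -0.5 6.297679459556351 [629.2 135.4  42.1]
t 62.625
sqS [629.  135.3  70.6  71.2  22.7] [629.8 135.6  31.7  30.4  23.3]
grip 19.333504925881186 35.000431537628174 [445.7 -10.8  42.1] [-0.9  3.4  2.9]
lifted 18.914860998562823 [ 0.5 -0.5 -6.1]
down -0.5 11.240049598546612 [ 465.8 -275.8   50.1]
t 77.25
rL [ 465.6 -275.7  101.9] [ 465.2 -275.9   50.9]
rS [ 605.8 -123.5   74.5] [ 606.4 -123.4   32.8]
sqL [465.6 231.8  98.8  97.8  81.2] [464.9 231.3  49.   48.9  80.9]
80.85
```

View pics/v3.png

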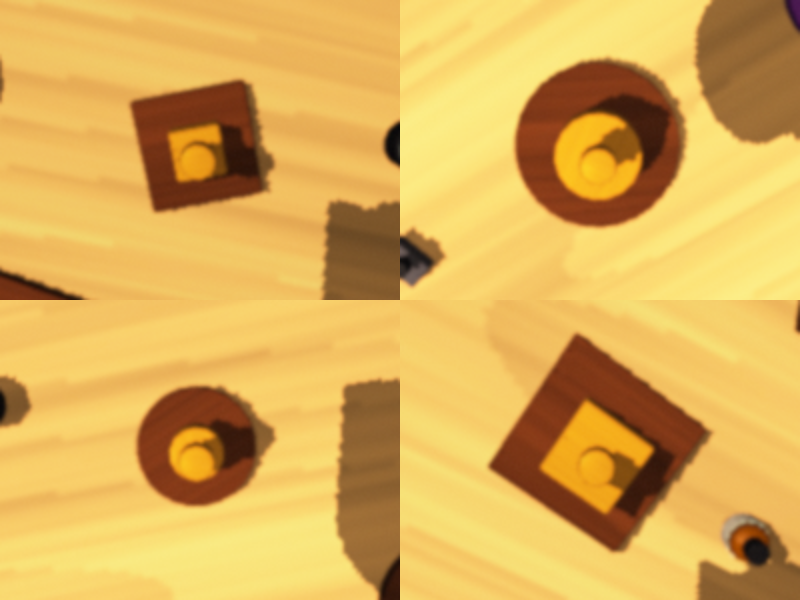

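All four weights stand upright and centred to within about 1 mm. The bottle is still standing in its place at (748,545), and the gripper is clear of everything.

```bash
python3 -c "
from plant import bot
print(bot.close_job())"
```

```text
the job is handed in; nothing more can be done
None
```

The job is handed in: all four weights stand upright and aligned on their own stands, within about 1 mm of centre by camera, with the bottle undisturbed, after about 81 s of the 144 s allowed.

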